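# Tip the ink carton into the scanner's marks

### The arm

A 6-joint arm with a two-finger parallel gripper is mounted at the origin on the work surface. World frame = base frame: x ahead of the robot, y to its left, z up, the work surface at z = 0. Lengths are in mm, angles in rad, forces in N, time in s.
With the tool pointing down it reaches from about 275 to 1000 mm from the base axis. Payload 8.4 kg.
Tool frame: the origin (TCP) lies midway between the tips of the shut fingers; the grasp point (between the pads) lies 19 mm behind it; z points along the fingers, y is the direction in which the jaws open and shut (so a half turn about z gives the same grasp; the last joint's range is limited). The gripper opens to 85 mm and grips with 20 to 120 N. Pads are 22 mm wide; open, the fingers measure 114 mm over their backs; the gripper's body (76 mm by 85 mm) begins 54 mm behind the grasp point. The pads swing forward as they close: fully open they stand 13 mm farther back than shut.
Start: joints at [1.164, 0.353, 1.633, -0, 1.155, -0.002], TCP at [246.146, 574.491, 231.281] pointing down, gripper open.
Joint ranges: [-2.63, 2.63], [-0.92, 2.1], [0.06, 2.66], [-1.3, 4.44], [0, 2.69], [-3.02, 3.02]. Speed limits (rad/s): [2.22, 2.22, 2.79, 3.14, 3.14, 3.14].

### API

Orientations are given as [roll, pitch, yaw] about the fixed x, y, z axes, in that order (R = Rz(yaw) Ry(pitch) Rx(roll)).
In Python, from rig import * gives the robot as it stands.
- The arm moves only by the tool play_rows, never from a script. Its argument "moves" is a list of rows, each a list of 3 entries, a list of its own where there are three numbers: the shift along the tool's x, y, z in m, then the turn, a rotation vector about the tool's x, y, z in rad, then the opening in per cent of the stroke, from 0 (shut) to 100 (fully open). In form: [[[x, y, z], [rx, ry, rz], fingers], ...]. A call has 1 to 20 rows; each row shifts and turns the commanded pose from where the row before left it, along the tool's axes as they then stand; what a row does not reach is not made up. A row lasts 1/10 s, in which the tool goes at most 50 mm and 8.59 degrees, less where a joint would pass 70% of its speed; a pose out of reach is approached as far as the arm can. A call is refused whole if a number of a shift passes 0.05 or a number of a turn 0.15, either way. A call with a gripper value outside its range is refused whole. The fingers move at their own pace and stop on an object; "squeeze" is the grip in N (left out, the last holds). Time passes only in rows, so rows that do not move let the fingers close. It gives the time, the measured TCP pose, the force and the opening at its end, in the units of the state.
- sense(): the state, without advancing time (a new reading comes with each control period).
- grab_frame(name): name is "side" or "top" or "wrist"; returns a dict with "pixels" (480x640x3 uint8, red, green, blue), "intrinsics" (3x3 intrinsics, pixels), "R" (3x3) and "t" (3): a world point X has camera coordinates R X + t. Camera axes: x right, y down, z forward; pixel columns grow to the right and rows downward; lengths in mm; the calibration is good to about 2 mm. A picture is of the moment at which its call begins. There is no depth.
- sign_off(): hands the job in, once; it reports no verdict.
The state is a dict: "clock": time; "qpos": joint angles; "qvel": joint speeds; "joint_efforts": joint torques, N m; "eef_pos": TCP position; "tcp_rot": TCP orientation; "contact_force": force on the tool from outside, world axes, zero at the start; "wrist_torque": the same for the moment, N m; "opening": opening from 0.0 (shut) to 1.0 (fully open).
Only numpy, scipy, OpenCV 4.12 (cv2) and the standard library are available. Lean on these libraries where they do the work, as an engineer would, in place of code of your own. Each camera call takes 0.05 s, during which the arm holds its last target. There are 200 camera calls.

### The job

Book in the tall ink carton for the hands-free scanner: with your fingertips slide it along the desk, still standing, until its foot is just over the line into the near end of the taped corner marks, then push it over from its label side, near the top, so that it falls forward into the marks and lies flat, barcode label up, wholly inside them. Only push it, and gently - it must not be squeezed, picked up or lifted off the desk - and leave the bottle, the small carton and the glasses case as they stand.

Things in the scene. Friction and masses are not known exactly. Their poses are not given: they have to be found in the camera images.
- scanplace: The scanning place: four white L-shaped tape corner marks flat on the desk (no height) outlining a rectangle 215 mm long (its x) by 165 mm wide (its y) over the tape's outer edges; tape 12 mm wide, L legs 45 mm. Origin: the rectangle's centre on the desk. Its +x is level, from the near end (outside which the carton stands) to the far end; y to the left, z up. Fixed.
- marks (a point): The centre of the marked rectangle on the desk surface, with the axes of the scanning place: x from near to far end, y left, z up. The near line (outer edge of the tape) is at x = -107.5 mm.
- scanner (a point): Centre of the scanner stand's round foot (120 mm diameter) on the desk, 235 mm along the scanning place's +x from its centre, beyond the far end. Fixed. Its gooseneck carries a scanner head that leans back towards the marks: 165 to 300 mm above the desk, reaching no nearer than 140 mm along +x from the centre.
- carton: The tall ink carton: stiff closed blue box 70 mm thick (x), 115 wide (y), 160 high (z), 0.25 to 0.45 kg. Origin: centre of its underside. Starts standing on the bare desk outside the near end of the marks. White barcode label on its -x face, which looks away from the marks; its +x points within 7 degrees of the marks' x. Lying label up, it is 70 mm high and its x points straight down.
- carton_foot (a point): Middle of the carton's leading bottom edge (+x edge of its underside), axes as the carton: the edge it tips over. Desk friction 0.48 to 0.72: pushed level on the label face below 35 mm height the carton slides standing, and two fingertips spread along the face square it up; pushed near its top it tips over this edge, and falls by itself once leant 24 degrees.
- carton_low_left (a point): Corner of the label face (the carton's -x face): bottom, at the carton's +y side.
- carton_low_right (a point): Corner of the label face: bottom, at the carton's -y side.
- carton_high_left (a point): Corner of the label face: top, at the carton's +y side.
- carton_high_right (a point): Corner of the label face: top, at the carton's -y side.
- small_carton: Bystander: a smaller standing ink carton without label, 45 (x) x 65 (y) x 105 (z) mm, loose. Origin: centre of its underside.
- bottle: Bystander: a white squeeze bottle with a red nozzle cap, 48 mm diameter, 182 mm high, standing, loose. Origin: centre of its underside.
- glasses_case: Bystander: a flat black glasses case lying on the desk, 150 (x) x 62 (y) x 40 (z) mm, loose. Origin: centre of its underside.
Things that resemble listed ones, but are neither listed nor needed, are in the scene too. What is shaped like the carton but black or pink is not meant.

How it is judged (in metres and radians):
On the way, in this order (a step that is already met when the one before it is completed fails the run):
1. the carton, still standing, has been slid up so that its leading foot edge is over the near line of the marks, by no more than 55 mm (x of carton_foot in the frame of marks between -0.1075 and -0.0525 m and angle between carton's own z axis and vertical below 0.1 rad), for 0.2 s.
2. the carton lies flat, label up, wholly inside the marks (angle between carton's own x axis and vertical above 3 rad and x of carton_low_left in the frame of marks between -0.1075 and 0.1075 m and y of carton_low_left in the frame of marks between -0.0825 and 0.0825 m and x of carton_low_right in the frame of marks between -0.1075 and 0.1075 m and y of carton_low_right in the frame of marks between -0.0825 and 0.0825 m and x of carton_high_left in the frame of marks between -0.1075 and 0.1075 m and y of carton_high_left in the frame of marks between -0.0825 and 0.0825 m and x of carton_high_right in the frame of marks between -0.1075 and 0.1075 m and y of carton_high_right in the frame of marks between -0.0825 and 0.0825 m), for 0.2 s.
At the end, for the whole second after the job is handed in: The carton lies flat on the desk with its label up (within 8 degrees), at rest, all four corners of its label face inside the rectangle given by the outer edges of the tape (215 x 165 mm). On the way its leading foot edge must have been slid, standing, to between 0 and 55 mm past the near line (all of step 2 and linear speed of carton below 0.02 m/s and height (world z) of carton_foot below 0.012 m); the robot touches nothing.
It fails at once if the carton was squeezed or struck: the fingers pressed on it with more than 25 N (contact force between the fingers and carton above 25 N).
It fails at once if the carton was lifted: its leading foot edge rose more than 20 mm off the desk, or the centre of its underside above 50 mm (35 mm when it lies) (height (world z) of carton_foot above 0.02 m or height (world z) of carton above 0.05 m).
It fails at once if the small carton was moved more than 20 mm or knocked over (distance of small_carton from where it was at the start of the episode above 0.02 m or angle between small_carton's own z axis and vertical above 0.3 rad).
It fails at once if the bottle was moved more than 20 mm or knocked over (distance of bottle from where it was at the start of the episode above 0.02 m or angle between bottle's own z axis and vertical above 0.3 rad).
It fails at once if the glasses case was moved more than 20 mm or knocked over (distance of glasses_case from where it was at the start of the episode above 0.02 m or angle between glasses_case's own z axis and vertical above 0.3 rad).
It also fails if it takes over 53 s, if anything falls off the work surface, if the arm or the gripper's body presses on something with over 40 N, if the wrist force passes 120 N, or if a joint passes its speed limit or range.

## Working session

There is one attempt and no reset: what is moved stays moved. The work goes in short steps, Python scripts to look and compute and a tool call to move; the robot and the scene stay as the last step left them, time stands still between calls to the robot, and variables do not carry over. Pictures are saved under pics/ and viewed, about 8 in all and at most 12, crops included, and the job is handed in when it is done.

Besides the shell and the picture viewer there is one more tool, called by a JSON object that holds its "fn" and its "kwargs". play_rows: Moves the arm, as the interface text tells. Its arguments: {"type":"object","properties":{"moves":{"type":"array"},"squeeze":{"type":"number"}},"required":["moves"]}

```bash
mkdir -p pics; ls; python3 - <<'E'
from rig import *
import cv2
for n in("top","side"):
    f=grab_frame(n); cv2.imwrite(f"pics/{n}0.png",f["pixels"][:,:,::-1])
    print(n,f["intrinsics"].round(1).tolist(),f["R"].round(4).tolist(),f["t"].round(1).tolist())
s=sense();print(s)
E
```

```text
pics
top [[500.4, 0.0, 323.2], [0.0, 500.4, 244.7], [0.0, 0.0, 1.0]] [[0.0221, -0.9996, -0.0197], [-0.9949, -0.0201, -0.099], [0.0985, 0.0218, -0.9949]] [75.0, 601.0, 1152.0]
side [[555.7, 0.0, 322.4], [0.0, 555.7, 232.1], [0.0, 0.0, 1.0]] [[0.9989, -0.0461, 0.0057], [-0.0179, -0.4953, -0.8685], [0.0428, 0.8675, -0.4956]] [-569.5, 146.1, 941.4]
{'clock': 0.1, 'qpos': array([ 1.16358375e+00,  3.53578304e-01,  1.63405008e+00,  1.97588203e-05,
        1.15519242e+00, -2.39828281e-03]), 'qvel': array([ 2.68823730e-04, -2.29068731e-03, -2.48893458e-03, -6.01323998e-05,
       -7.72299419e-04,  1.41324013e-05]), 'joint_efforts': array([ 1.74010045e-03, -6.06357479e+01, -3.42819643e+01,  1.55522462e-04,
        3.81539736e-03,  1.08811955e-05]), 'eef_pos': array([245.98240519, 574.10282522, 230.64126033]), 'tcp_rot': array([-3.14036455e+00, -2.10123910e-05,  2.73677036e+00]), 'contact_force': array([ 0.03824446, -0.13609301,  0.12062416]), 'wrist_torque': array([-0.02989257, -0.04124327,  0.00998308]), 'opening': 1.0011780029086605}
```

View pics/top0.png

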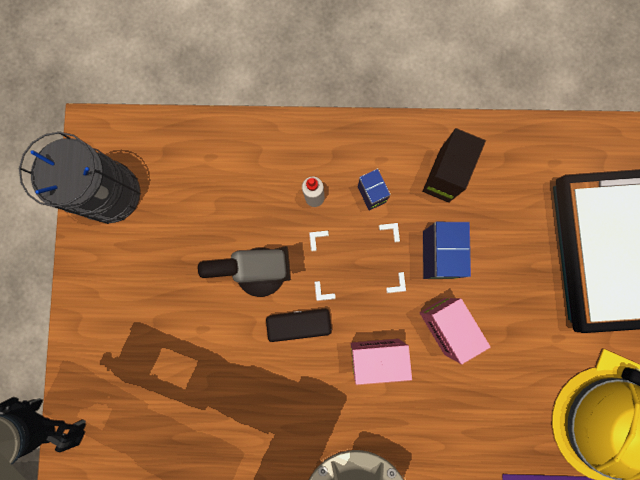

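View pics/side0.png

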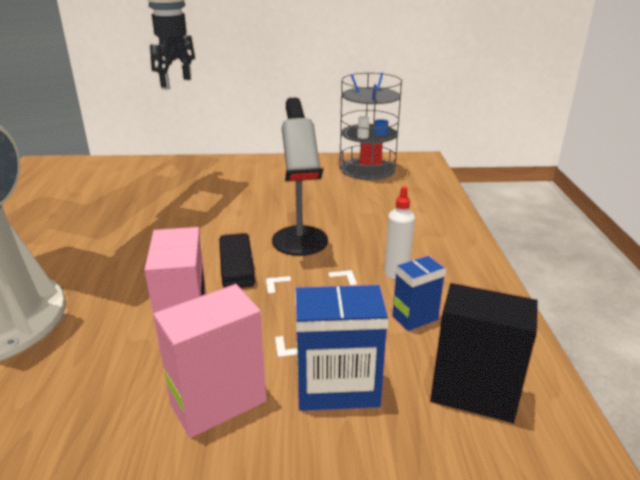

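Candidates (top-view pixels): large blue box (447,250), small blue box (374,189), black box (456,165), pink boxes (455,330) and (382,362). By the description I choose the large blue box: it has the barcode label in side view at (341,370) and stands outside the marks' near end. Now I check it in a crop and measure.

```bash
cat > h.py <<'E'
from rig import *
import cv2, numpy as np
def ray(f,px,z):
    d=f["R"].T@np.linalg.inv(f["intrinsics"])@np.array([px[0],px[1],1.]); c=-f["R"].T@f["t"]
    return c+d*(z-c[2])/d[2]
def proj(f,X):
    p=f["intrinsics"]@(f["R"]@np.array(X,float)+f["t"]); return p[:2]/p[2]
def white(f,box,thr=190):
    m=np.zeros((480,640),np.uint8); x0,y0,x1,y1=box
    m[y0:y1,x0:x1]=(f["pixels"].min(2)>thr)[y0:y1,x0:x1]*255; return m
def marks(f,box):
    m=white(f,box); p=cv2.findNonZero(m)
    w=np.array([ray(f,(q[0][0],q[0][1]),0)[:2] for q in p],np.float32)
    return cv2.minAreaRect(w),w
E
python3 - <<'E'
from h import *
f=grab_frame("top"); s=grab_frame("side")
r,w=marks(f,(300,215,412,310)); print("top rect",r)
r2,w2=marks(s,(255,262,365,287)); print("side far pair",w2.min(0),w2.max(0))
hsv=cv2.cvtColor(f["pixels"],cv2.COLOR_RGB2HSV)
blue=cv2.inRange(hsv,(105,120,20),(130,255,255)); blue[:, :415]=0; blue[:,480:]=0; blue[:205]=0;blue[290:]=0
ct=max(cv2.findContours(blue,0,2)[0],key=cv2.contourArea)
print("top poly",cv2.approxPolyDP(ct,3,True)[:,0].tolist())
v=hsv[240,415:480,2];print(v.tolist())
h2=cv2.cvtColor(s["pixels"],cv2.COLOR_RGB2HSV)
b=cv2.inRange(h2,(105,120,20),(130,255,255)); b[:,:285]=0;b[:,392:]=0
ks=cv2.morphologyEx(b,cv2.MORPH_CLOSE,np.ones((15,15)))
ct=max(cv2.findContours(ks,0,2)[0],key=cv2.contourArea)
print("side poly",cv2.approxPolyDP(ct,3,True)[:,0].tolist())
a=cv2.resize(f["pixels"][200:300,400:500],(400,400),interpolation=2);c=cv2.resize(s["pixels"][275:415,275:415],(400,400),interpolation=2)
cv2.imwrite("pics/crop.png",np.hstack([a,c])[:,:,::-1])
E
```

```text
top rect ((564.7448120117188, 6.1430206298828125), (163.90658569335938, 214.14146423339844), 7.361233711242676)
side far pair [468.5221  76.1636] [635.3943 121.1298]
top poly [[437, 250], [437, 275], [469, 275], [469, 250]]
[153, 155, 153, 154, 154, 154, 156, 137, 43, 44, 43, 44, 45, 46, 44, 44, 46, 43, 45, 66, 102, 105, 159, 155, 154, 153, 151, 152, 154, 152, 152, 153, 152, 152, 153, 153, 152, 152, 153, 153, 154, 153, 153, 152, 151, 152, 150, 149, 148, 150, 148, 149, 150, 152, 137, 152, 172, 172, 169, 170, 170, 174, 174, 172, 175]
side poly [[378, 286], [297, 289], [300, 408], [379, 405], [385, 312]]
```

View pics/crop.png

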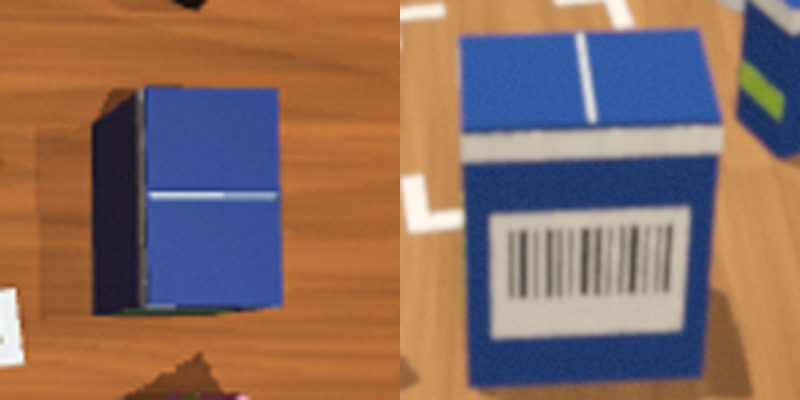

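The crops confirm the blue box has the barcode on the face away from the marks. Now the pose of the carton.

```bash
cat >> h.py <<'E'
MC=np.array([564.7,6.1]); MY=np.deg2rad(97.36)
U=np.array([np.cos(MY),np.sin(MY)]); V=np.array([-U[1],U[0]])
def tom(p): d=np.array(p)[:2]-MC; return np.array([d@U,d@V]).round(1)
E
python3 - <<'E'
from h import *
f=grab_frame("top"); s=grab_frame("side")
for p in [(436.4,222),(469.5,222),(470.8,276.6),(436.8,276.6)]:
    w=ray(f,p,160);print("top",w.round(1),tom(w))
for p,z in [((296.4,319.8),160),((387.7,317.7),160),((299.5,410.1),0),((380.7,407),0)]:
    w=ray(s,p,z);print("side",w.round(1),tom(w))
for n,p,z in [("small",(374,180),105),("bottle",(313,184),182),("black",(470,135),160),("pink1",(455,330),160),("pink1 corner",(489,346),160),("pink1 c2",(462,362),160),("pink1 c3",(422,310),160),("blk c",(425,192),0)]:
    w=ray(f,p,z);print(n,w.round(1),tom(w))
E
```

```text
top [ 639.3 -152.1  160. ] [-166.5  -53.7]
top [ 640.7 -221.3  160. ] [-235.3  -46.2]
top [ 526.1 -223.3  160. ] [-222.5   67.6]
top [ 524.6 -152.9  160. ] [-152.6   60.1]
side [ 526.5 -224.5  160. ] [-223.8   67.4]
side [ 640.5 -224.8  160. ] [-238.7  -45.6]
side [ 528.  -222.7    0. ] [-222.2   65.7]
side [ 641.4 -221.7    0. ] [-235.8  -46.9]
small [739.8 -24.4 105. ] [ -52.6 -169.7]
bottle [711.1 108.5 182. ] [  82.8 -158.3]
black [ 828.4 -223.6  160. ] [-261.6 -232.1]
pink1 [ 415.7 -190.2  160. ] [-175.6  172.9]
pink1 corner [ 384.9 -259.4  160. ] [-240.2  212.3]
pink1 c2 [ 351.4 -204.2  160. ] [-181.2  238.5]
pink1 c3 [ 455.  -122.5  160. ] [-113.4  125.3]
blk c [ 736.6 -157.1    0. ] [-183.9 -149.6]
```

Measured: marks rectangle 164 x 214 mm (expected 165 x 215) at (565,6), yaw 97.4°. The carton's label face lies at about (583,-223), 115 mm wide, and its yaw is about 6.5° short of the marks'. First I travel, raised and inside the scanner.

{"fn": "play_rows", "kwargs": {"moves": [[[0, 0, -0.01], [0, 0, 0.148], 100], [[0, 0, -0.01], [0, 0, 0.148], 100], [[0, 0, -0.01], [0, 0, 0.148], 100], [[0, 0, -0.01], [0, 0, 0.148], 100], [[0, 0, -0.01], [0, 0, 0.148], 100], [[0, 0, -0.01], [0, 0, 0.148], 100], [[0, 0, -0.01], [0, 0, 0.148], 100]]}}

```text
clock: 1.0
eef_pos: [246.1, 574.4, 301.6]
tcp_rot: [-3.141, 0.0, 1.695]
contact_force: [-0.4, 0.4, -0.1]
opening: 0.997
```

{"fn": "play_rows", "kwargs": {"moves": [[[-0.041, 0.0033, 0], [0, 0, 0], 100], [[-0.041, 0.0033, 0], [0, 0, 0], 100], [[-0.041, 0.0033, 0], [0, 0, 0], 100], [[-0.041, 0.0033, 0], [0, 0, 0], 100], [[-0.041, 0.0033, 0], [0, 0, 0], 100], [[-0.041, 0.0033, 0], [0, 0, 0], 100], [[-0.041, 0.0033, 0], [0, 0, 0], 100], [[-0.041, 0.0033, 0], [0, 0, 0], 100], [[-0.041, 0.0033, 0], [0, 0, 0], 100], [[-0.041, 0.0033, 0], [0, 0, 0], 100], [[-0.041, 0.0033, 0], [0, 0, 0], 100], [[-0.041, 0.0033, 0], [0, 0, 0], 100], [[-0.041, 0.0033, 0], [0, 0, 0], 100], [[-0.041, 0.0033, 0], [0, 0, 0], 100], [[-0.041, 0.0033, 0], [0, 0, 0], 100], [[-0.041, 0.0033, 0], [0, 0, 0], 100], [[-0.041, 0.0033, 0], [0, 0, 0], 100], [[-0.041, 0.0033, 0], [0, 0, 0], 100]]}}

```text
clock: 2.8
eef_pos: [400.7, -151.5, 301.5]
tcp_rot: [3.141, 0.0, 1.7]
contact_force: [0.8, 0.7, 0.2]
opening: 1.001
```

{"fn": "play_rows", "kwargs": {"moves": [[[-0.032, 0.021, 0], [0, 0, 0], 100], [[-0.032, 0.021, 0], [0, 0, 0], 100], [[-0.032, 0.021, 0], [0, 0, 0], 100], [[-0.032, 0.021, 0], [0, 0, 0], 100], [[-0.032, 0.021, 0], [0, 0, 0], 100], [[-0.032, 0.021, 0], [0, 0, 0], 100], [[-0.032, 0.021, 0], [0, 0, 0], 100], [[-0.032, 0.021, 0], [0, 0, 0], 100], [[0, 0, 0], [0, 0, 0], 100]]}}

```text
clock: 3.7
eef_pos: [602.4, -384.7, 299.8]
tcp_rot: [3.142, 0.001, 1.7]
contact_force: [-0.3, -0.2, -0.0]
opening: 0.999
```

Tilt the fingers forward by 45°.

{"fn": "play_rows", "kwargs": {"moves": [[[0, 0, 0], [0, 0.112, 0], 100], [[0, 0, 0], [0, 0.112, 0], 100], [[0, 0, 0], [0, 0.112, 0], 100], [[0, 0, 0], [0, 0.112, 0], 100], [[0, 0, 0], [0, 0.112, 0], 100], [[0, 0, 0], [0, 0.112, 0], 100], [[0, 0, 0], [0, 0.113, 0], 100], [[0, 0, 0], [0, 0, 0], 100], [[0, 0, 0], [0, 0, 0], 100]]}}

```text
clock: 4.6
eef_pos: [600.4, -381.8, 300.2]
tcp_rot: [-3.14, -0.783, 1.699]
contact_force: [0.2, -0.2, 0.1]
opening: 0.999
```

```bash
python3 - <<'E'
from h import *
s=sense();print(s["eef_pos"].round(1),s["tcp_rot"].round(3),s["qpos"].round(2),tom(s["eef_pos"]))
f=grab_frame("side");cv2.imwrite("pics/side1.png",f["pixels"][:,:,::-1])
E
```

```text
[ 600.4 -381.8  300.2] [-3.14  -0.783  1.699] [-0.78  0.81  0.94  0.5   2.01 -0.84] [-389.3   14.3]
```

View pics/side1.png

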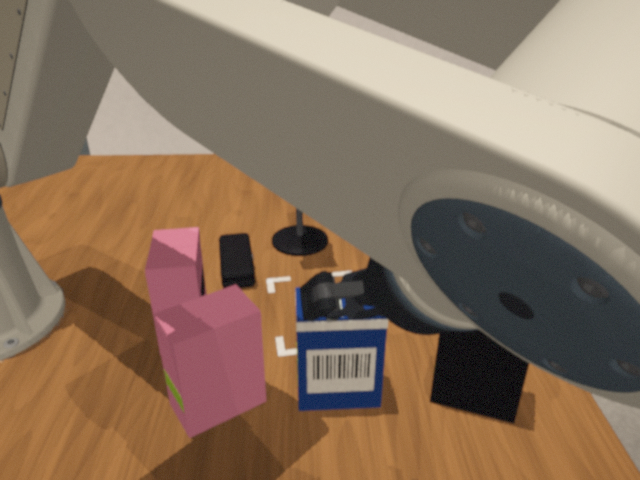

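Side view: the arm is tilted behind the carton (barcode at 341,370), and the pink and black boxes are clear. Descending behind the label face.

{"fn": "play_rows", "kwargs": {"moves": [[[-0.0077, 0.0003, 0.0198], [0, 0, 0], 100], [[-0.0077, 0.0003, 0.0198], [0, 0, 0], 100], [[-0.0077, 0.0003, 0.0198], [0, 0, 0], 100], [[-0.0077, 0.0003, 0.0198], [0, 0, 0], 100], [[-0.0077, 0.0003, 0.0198], [0, 0, 0], 100], [[-0.0077, 0.0003, 0.0198], [0, 0, 0], 100], [[-0.0077, 0.0003, 0.0198], [0, 0, 0], 100], [[-0.0077, 0.0003, 0.0198], [0, 0, 0], 100], [[-0.0077, 0.0003, 0.0198], [0, 0, 0], 100], [[-0.0077, 0.0003, 0.0198], [0, 0, 0], 100], [[0, 0, 0], [0, 0, 0], 100]]}}

```text
clock: 5.75
eef_pos: [591.9, -294.3, 106.4]
tcp_rot: [-3.14, -0.784, 1.702]
contact_force: [0.2, 0.0, -0.0]
opening: 1.002
```

```bash
python3 - <<'E'
from h import *
s=sense();print(s["eef_pos"].round(1),tom(s["eef_pos"]),s["qpos"].round(2))
f=grab_frame("top");g=grab_frame("side")
cv2.imwrite("pics/both.png",np.hstack([cv2.resize(f["pixels"][140:400,300:640],(400,306)),cv2.resize(g["pixels"],(400,306))])[:,:,::-1])
E
```

```text
[ 591.9 -294.3  106.4] [-301.4   11.5] [-0.71  0.87  1.26  0.49  1.64 -0.97]
```

View pics/both.png

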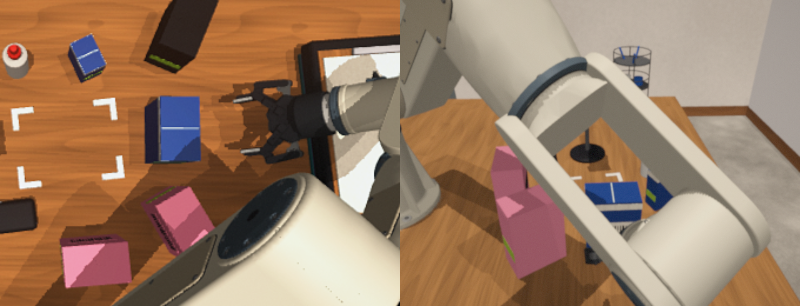

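Both views: the hand is open behind the carton, the fingers straddle the face's width, and the wrist is above the tray. Descend the rest.

{"fn": "play_rows", "kwargs": {"moves": [[[-0.0069, 0, 0.0162], [0, 0, 0], 100], [[-0.0069, 0, 0.0162], [0, 0, 0], 100], [[-0.0069, 0, 0.0162], [0, 0, 0], 100], [[-0.0069, 0, 0.0162], [0, 0, 0], 100], [[-0.0069, 0, 0.0162], [0, 0, 0], 100], [[-0.0069, 0, 0.0162], [0, 0, 0], 100], [[0, 0, 0], [0, 0, 0], 100]]}}

```text
clock: 6.55
eef_pos: [585.7, -255.4, 5.8]
tcp_rot: [-3.137, -0.788, 1.698]
contact_force: [-0.4, 0.2, -0.5]
opening: 1.003
```

```bash
python3 - <<'E'
from h import *
s=sense();print(s["eef_pos"].round(1),tom(s["eef_pos"]),s["tcp_rot"].round(3),s["contact_force"].round(1))
f=grab_frame("top");cv2.imwrite("pics/t2.png",cv2.resize(f["pixels"][180:330,370:570],(640,480))[:,:,::-1])
E
```

```text
[ 585.7 -255.4    5.8] [-262.1   12.6] [-3.137 -0.788  1.698] [-0.4  0.2 -0.5]
```

View pics/t2.png

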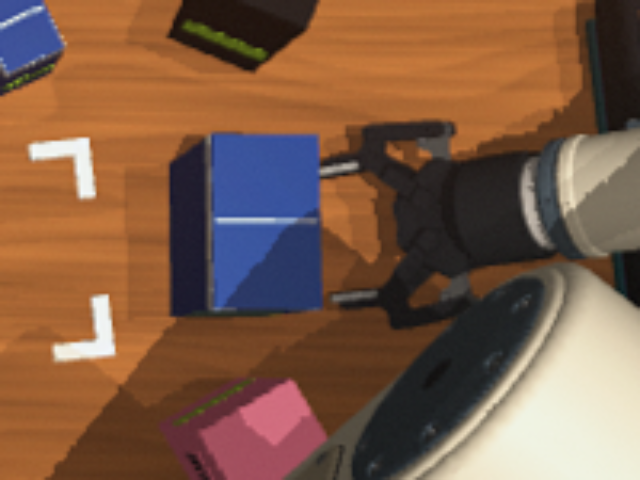

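Top crop: both fingertips are just behind the label face at (335,165) and (350,297), and the carton is still untouched. Pushing slowly along the marks' x.

{"fn": "play_rows", "kwargs": {"moves": [[[0.003, 0, 0.0016], [0, 0, 0], 100], [[0.0028, 0, 0.0026], [0, 0, 0], 100], [[0.002, 0, 0.002], [0, 0, 0], 100], [[0.002, 0, 0.002], [0, 0, 0], 100], [[0.002, 0, 0.002], [0, 0, 0], 100], [[0.002, 0, 0.002], [0, 0, 0], 100], [[0.002, 0, 0.002], [0, 0, 0], 100], [[0.002, 0, 0.002], [0, 0, 0], 100], [[0.002, 0, 0.002], [0, 0, 0], 100], [[0.002, 0, 0.002], [0, 0, 0], 100], [[0.002, 0, 0.002], [0, 0, 0], 100], [[0.002, 0, 0.002], [0, 0, 0], 100], [[0.002, 0, 0.002], [0, 0, 0], 100], [[0.002, 0, 0.002], [0, 0, 0], 100], [[0.002, 0, 0.002], [0, 0, 0], 100], [[0.002, 0, 0.002], [0, 0, 0], 100]]}}

```text
clock: 8.2
eef_pos: [581.2, -211.0, 9.9]
tcp_rot: [3.142, -0.785, 1.701]
contact_force: [-0.4, -0.7, 0.1]
opening: 0.998
```

```bash
cat >> h.py <<'E'
def topface(f,z=160):
    hsv=cv2.cvtColor(f["pixels"],cv2.COLOR_RGB2HSV)
    b=cv2.inRange(hsv,(105,120,60),(130,255,255)); b[:215]=0; b[300:]=0; b[:,:300]=0; b[:,500:]=0
    b=cv2.morphologyEx(b,cv2.MORPH_CLOSE,np.ones((7,7)))
    ct=max(cv2.findContours(b,0,2)[0],key=cv2.contourArea)
    w=np.array([tom(ray(f,q[0],z)) for q in ct],np.float32); r=cv2.minAreaRect(w)
    print("top face, marks frame:",r, cv2.boxPoints(r).round(1).tolist())
E
python3 - <<'E'
from h import *
s=sense();print(s["eef_pos"].round(1),tom(s["eef_pos"]),s["contact_force"].round(1))
topface(grab_frame("top"))
E
```

```text
[ 581.2 -211.     9.9] [-217.4   11.4] [-0.4 -0.7  0.1]
top face, marks frame: ((-185.29075622558594, 9.15249252319336), (114.03658294677734, 69.86041259765625), 88.76136779785156) [[-221.39999389648438, -47.099998474121094], [-151.60000610351562, -48.599998474121094], [-149.10000610351562, 65.4000015258789], [-219.0, 66.9000015258789]]
```

The top face measures 114 x 70 mm, is nearly square to the marks, and has its foot edge at about -150. Push 70 mm further.

{"fn": "play_rows", "kwargs": {"moves": [[[0.0022, 0, 0.0022], [0, 0, 0], 100], [[0.0022, 0, 0.0022], [0, 0, 0], 100], [[0.0022, 0, 0.0022], [0, 0, 0], 100], [[0.0022, 0, 0.0022], [0, 0, 0], 100], [[0.0022, 0, 0.0022], [0, 0, 0], 100], [[0.0022, 0, 0.0022], [0, 0, 0], 100], [[0.0022, 0, 0.0022], [0, 0, 0], 100], [[0.0022, 0, 0.0022], [0, 0, 0], 100], [[0.0022, 0, 0.0022], [0, 0, 0], 100], [[0.0022, 0, 0.0022], [0, 0, 0], 100], [[0.0022, 0, 0.0022], [0, 0, 0], 100], [[0.0022, 0, 0.0022], [0, 0, 0], 100], [[0.0022, 0, 0.0022], [0, 0, 0], 100], [[0.0022, 0, 0.0022], [0, 0, 0], 100], [[0.0022, 0, 0.0022], [0, 0, 0], 100], [[0.0022, 0, 0.0022], [0, 0, 0], 100], [[0.0022, 0, 0.0022], [0, 0, 0], 100], [[0.0022, 0, 0.0022], [0, 0, 0], 100], [[0.0022, 0, 0.0022], [0, 0, 0], 100], [[0.0022, 0, 0.0022], [0, 0, 0], 100]]}}

```text
clock: 10.25
eef_pos: [573.1, -149.2, 9.9]
tcp_rot: [3.142, -0.785, 1.701]
contact_force: [0.4, -0.6, 0.4]
opening: 1.0
```

```bash
python3 - <<'E'
from h import *
s=sense();print(s["eef_pos"].round(1),tom(s["eef_pos"]),s["contact_force"].round(1))
topface(grab_frame("top"))
E
```

```text
[ 573.1 -149.2    9.9] [-155.1   11.5] [ 0.4 -0.6  0.4]
top face, marks frame: ((-124.04999542236328, 9.649993896484375), (69.49998474121094, 113.69998168945312), 0.0) [[-158.8000030517578, 66.5], [-158.8000030517578, -47.20000076293945], [-89.30000305175781, -47.20000076293945], [-89.30000305175781, 66.5]]
```

{"fn": "play_rows", "kwargs": {"moves": [[[0.0022, 0, 0.0022], [0, 0, 0], 100], [[0.0022, 0, 0.0022], [0, 0, 0], 100], [[0.002, 0, 0.002], [0, 0, 0], 100], [[0, 0, 0], [0, 0, 0], 100], [[0, 0, 0], [0, 0, 0], 100], [[0, 0, 0], [0, 0, 0], 100], [[-0.003, 0, -0.003], [0, 0, 0], 100], [[-0.008, 0, -0.008], [0, 0, 0], 100], [[-0.01, 0, -0.01], [0, 0, 0], 100], [[0.012, 0, -0.012], [0, 0, 0], 100], [[0.014, 0, -0.014], [0, 0, 0], 100], [[0.014, 0, -0.014], [0, 0, 0], 100], [[0.014, 0, -0.014], [0, 0, 0], 100], [[0.014, 0, -0.014], [0, 0, 0], 100], [[0.014, 0, -0.014], [0, 0, 0], 100], [[0, 0, 0], [0, 0, 0], 100], [[0, 0, 0], [0, 0, 0], 100]]}}

```text
clock: 12.0
eef_pos: [576.0, -169.9, 126.5]
tcp_rot: [3.14, -0.784, 1.702]
contact_force: [-0.5, -0.1, -0.2]
opening: 1.003
```

```bash
python3 - <<'E'
from h import *
s=sense();print(s["eef_pos"].round(1),tom(s["eef_pos"]),s["tcp_rot"].round(3))
f=grab_frame("top");topface(f)
cv2.imwrite("pics/t3.png",cv2.resize(f["pixels"][140:350,260:540],(640,480))[:,:,::-1])
E
```

```text
[ 576.  -169.9  126.5] [-176.    11.4] [ 3.14  -0.784  1.702]
top face, marks frame: ((-114.02632141113281, 9.648597717285156), (68.38911437988281, 113.59252166748047), 0.11838676035404205) [[-148.3000030517578, 66.4000015258789], [-148.10000610351562, -47.20000076293945], [-79.69999694824219, -47.099998474121094], [-79.9000015258789, 66.5]]
```

View pics/t3.png

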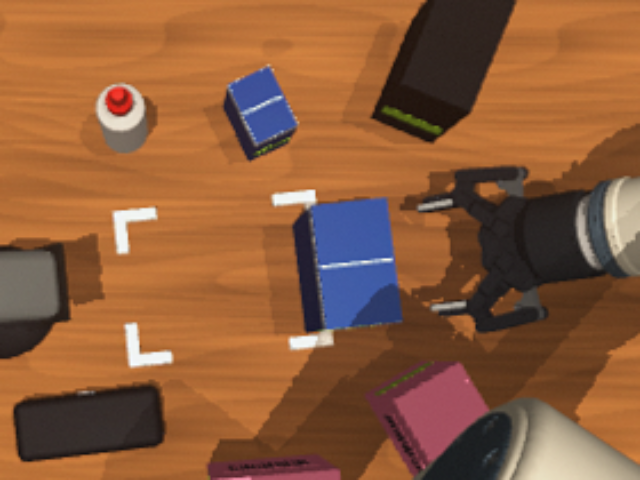

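Top crop: the carton stands with its foot about 28 mm past the near line, centred and square, and the bystanders are unmoved. The fingertips are now behind the top. Push gently to tip it.

{"fn": "play_rows", "kwargs": {"moves": [[[0.003, 0, 0.003], [0, 0, 0], 100], [[0.003, 0, 0.003], [0, 0, 0], 100], [[0.003, 0, 0.003], [0, 0, 0], 100], [[0.003, 0, 0.003], [0, 0, 0], 100], [[0.003, 0, 0.003], [0, 0, 0], 100], [[0.002, 0, 0.002], [0, 0, 0], 100], [[0.002, 0, 0.002], [0, 0, 0], 100], [[0.002, 0, 0.002], [0, 0, 0], 100], [[0.002, 0, 0.002], [0, 0, 0], 100], [[0.002, 0, 0.002], [0, 0, 0], 100], [[0.002, 0, 0.002], [0, 0, 0], 100], [[0.002, 0, 0.002], [0, 0, 0], 100], [[0.002, 0, 0.002], [0, 0, 0], 100], [[0.002, 0, 0.002], [0, 0, 0], 100], [[0.002, 0, 0.002], [0, 0, 0], 100], [[0.002, 0, 0.002], [0, 0, 0], 100]]}}

```text
clock: 13.65
eef_pos: [569.0, -117.7, 125.8]
tcp_rot: [-3.142, -0.785, 1.701]
contact_force: [0.4, -0.8, 0.3]
opening: 1.004
```

```bash
python3 - <<'E'
from h import *
s=sense();print(s["eef_pos"].round(1),tom(s["eef_pos"]),s["contact_force"].round(1))
f=grab_frame("top")
cv2.imwrite("pics/t4.png",cv2.resize(f["pixels"][180:320,300:500],(640,448))[:,:,::-1])
E
```

```text
[ 569.  -117.7  125.8] [-123.3   11.6] [ 0.4 -0.8  0.3]
```

View pics/t4.png

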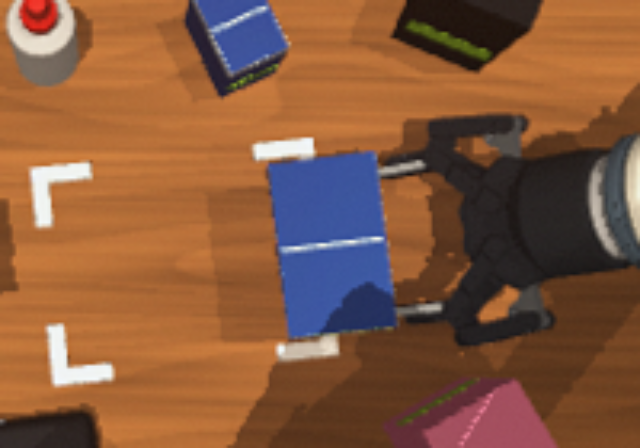

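It is leaning forward as intended: the front face is now hidden from above and the near tape legs show on both sides. Continue.

{"fn": "play_rows", "kwargs": {"moves": [[[0.002, 0, 0.002], [0, 0, 0], 100], [[0.002, 0, 0.002], [0, 0, 0], 100], [[0.002, 0, 0.002], [0, 0, 0], 100], [[0.002, 0, 0.002], [0, 0, 0], 100], [[0.002, 0, 0.002], [0, 0, 0], 100], [[0.002, 0, 0.002], [0, 0, 0], 100], [[0.002, 0, 0.002], [0, 0, 0], 100], [[0.002, 0, 0.002], [0, 0, 0], 100], [[0.002, 0, 0.002], [0, 0, 0], 100], [[0.002, 0, 0.002], [0, 0, 0], 100], [[0.002, 0, 0.002], [0, 0, 0], 100], [[0.002, 0, 0.002], [0, 0, 0], 100], [[0.002, 0, 0.002], [0, 0, 0], 100], [[0.002, 0, 0.002], [0, 0, 0], 100], [[0.001, 0, 0.001], [0, 0, 0], 100], [[0, 0, 0], [0, 0, 0], 100], [[0, 0, 0], [0, 0, 0], 100], [[0, 0, 0], [0, 0, 0], 100], [[0, 0, 0], [0, 0, 0], 100]]}}

```text
clock: 15.6
eef_pos: [563.8, -77.4, 125.8]
tcp_rot: [3.141, -0.785, 1.701]
contact_force: [0.9, -0.6, -0.8]
opening: 1.003
```

```bash
python3 - <<'E'
from h import *
s=sense();print(s["eef_pos"].round(1),tom(s["eef_pos"]),s["contact_force"].round(1))
f=grab_frame("top")
topface(f,70)
cv2.imwrite("pics/t5.png",cv2.resize(f["pixels"][160:340,260:500],(640,480))[:,:,::-1])
E
```

```text
[563.8 -77.4 125.8] [-82.7  11.6] [ 0.9 -0.6 -0.8]
top face, marks frame: ((-4.982719421386719, 9.67486572265625), (139.91934204101562, 113.4288330078125), 0.13805976510047913) [[-75.0999984741211, 66.19999694824219], [-74.80000305175781, -47.20000076293945], [65.0999984741211, -46.900001525878906], [64.80000305175781, 66.5999984741211]]
```

View pics/t5.png

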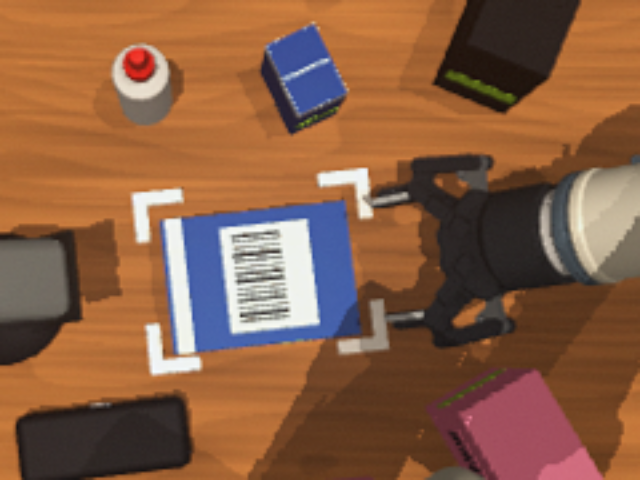

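The carton lies flat, barcode up, inside all four marks: its label face spans about -75 to 85 mm in x (including the white band) and -47 to 66 mm in y. Withdraw the hand and hand in.

{"fn": "play_rows", "kwargs": {"moves": [[[-0.005, 0, -0.015], [0, 0, 0], 100], [[0, 0, -0.02], [0, 0, 0], 100], [[0, 0, -0.02], [0, 0, 0], 100], [[0, 0, -0.02], [0, 0, 0], 100], [[0, 0, -0.01], [0, 0, 0], 100], [[0, 0, 0], [0, 0, 0], 100], [[0, 0, 0], [0, 0, 0], 100], [[0, 0, 0], [0, 0, 0], 100]]}}

```text
clock: 16.45
eef_pos: [571.5, -139.8, 181.8]
tcp_rot: [-3.14, -0.786, 1.7]
contact_force: [-0.7, 0.5, 0.1]
opening: 0.998
```

```bash
python3 - <<'E'
from h import *
topface(grab_frame("top"),70); s=sense(); print(s["clock"],s["eef_pos"].round(1),s["contact_force"].round(1)); sign_off()
E
```

```text
top face, marks frame: ((-4.650001525878906, 9.799999237060547), (139.3000030517578, 113.4000015258789), 0.0) [[-74.30000305175781, 66.5], [-74.30000305175781, -46.900001525878906], [65.0, -46.900001525878906], [65.0, 66.5]]
16.5 [ 571.5 -139.7  181.8] [-0.3 -0.3 -0.8]
the job is handed in; nothing more can be done
```

The ink carton now lies flat, barcode label up, inside the tape marks. The job was handed in at 16.5 s; no verdict was reported.

- **Slide:** I pushed the carton low on its label face with two open fingertips. It squared up and stopped standing, with its foot edge about 28 mm past the near line (0 to 55 mm allowed).
- **Tip:** I then pushed it near the top and it fell forward into the marks.
- **Last check:** From the top camera, the label face runs from about -74 to 85 mm along the marks (limit ±107.5) and from -47 to 66.5 mm across (limit ±82.5). The 85 mm end is an estimate, because the colour mask missed the white band there and only reached 65 mm. The carton's position did not change between the last two pictures.
- **Other objects:** In the picture after the fall, the bottle, small carton and glasses case looked unmoved; I did not measure them.
- **Forces:** The readings after each move stayed near 1 N, and the hand was withdrawn and touching nothing at the end. No check failed or disagreed.

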